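Lock the carrier on the inclined loading fixture

TASK

Slide the aluminium carrier along its sloping track, under the bridge, until it is fully home against the end stop. Then take the square-headed lock pin from the stand and put it through the carrier's hole into the deck below, collar down on the carrier, and let go. Leave the other two pins in the stand and do not shift or tip the jar, cup or anything else on the table.

Things in the scene. Friction and masses are not known exactly. Their poses are not given: they have to be found in the camera images.
- carrier (a joint): how far the carrier still is from home along its track, m: 0 = home against the end stop (its hole then lies over the deck's hole), up to 0.11. Grows along the deck's +y axis. Slides stiffly (about 2 N) and stays where left
- carrier_tab (a point): centre of the top face of the aluminium grip tab that stands up from the carrier: 26 mm (deck x) by 14 mm (deck y) by 32 mm tall (along deck z). Axes are those of the deck. When home, the tab is 60 mm from the bridge's centreline
- carrier_hole (a point): centre of the upper mouth of the 12.5 mm through hole near the carrier's -y end. The carrier is an aluminium plate 62 x 200 x 8 mm with two rows of brass contacts; its top lies 8.5 mm above the deck's face. Axes are those of the deck: z is the hole's axis, out of the sloping face. The tab is 135 mm from the hole, towards +y
- deck_hole (a point): centre of the upper mouth of the 12.5 mm hole right through the sloping deck (20 mm thick, hollow below), which the carrier may cover. The deck is a grey 150 x 370 mm plate sloping at 32 degrees (0.56 rad): x points down the slope, away from the robot, y along the track, z out of the face, leaning away from the robot. The end stop, 12 mm tall, stands 52 mm from the hole towards -y
- bridge (a point): centre of the top of the fixed dark steel bridge across the track, 46 mm above the deck: 22 mm wide (deck y), 112 mm long (deck x), 38 mm clear below it, a post at each end. Axes are those of the deck. The deck hole is 75 mm from it towards -y. Two guide rails with lips, 13 mm tall, hold the carrier's long edges, 27.5 mm and more to each side of the track's centreline
- fixture: the grey inclined fixture, foot 150 x 374 mm. Origin at the centre of its underside on the table, x away from the robot, y along the track. The deck's face is 85 mm above the table at its centre, highest on the robot's side
- pin_square: the lock pin: plain steel, square head 18 x 18 mm and 32 mm tall on a round collar (24 mm across, 5 mm thick); below the collar a round shaft 10 mm in diameter and 48 mm long, its last 8 mm tapering to 5 mm. Origin at the centre of the collar's underside; z up along the pin towards the head (head from z = 5 to 37 mm), x and y across the head's flats
- pin_round: another steel pin of the same shaft and collar with a round mushroom head 24 mm across, top 30 mm above the collar's underside (origin). To be left alone
- pin_tee: another steel pin of the same shaft and collar with a T head: a 10 mm bar 36 mm long along its y, 35 mm above the collar's underside (origin). To be left alone
- rack: black plastic stand 190 x 60 x 55 mm with three 12 mm holes on its long axis (its x), 60 mm apart, the middle one at the centre; the pins stand upright in them on their collars, in any order. Origin at the centre of its underside. Fixed
- jar: clear jar, 48 mm across, 75 mm tall, standing on the table. Origin at the centre of its underside. Bystander
- cup: open steel cup, 64 mm across, 60 mm tall. Origin at the centre of its underside. Bystander
- driver: red-handled screwdriver lying on the table, about 200 mm long. Bystander
- strip: loose aluminium strip, 200 x 30 x 6 mm, with brass contacts, lying on the table. Origin at the centre of its underside, long along x. Bystander
Things that resemble listed ones, but are neither listed nor needed, are in the scene too. What is shaped like the pin_square but blue is not meant.

How it is judged:
By the outcome, as a careful person would: the job done as asked, in the order asked, and still so for the second after the job is handed in, with the robot touching nothing.
It also fails if it takes over 53 s, if anything falls off the work surface, if the arm or the gripper's body presses on something with over 40 N, if the wrist force passes 120 N, or if a joint passes its speed limit or range.

ROBOT

A 7-joint arm with a two-finger parallel gripper is mounted at the origin on the work surface. World frame = base frame: x ahead of the robot, y to its left, z up, the work surface at z = 0. Lengths are in m, angles in rad, forces in N, time in s.
With the tool pointing down it reaches from about 0.425 to 0.875 m from the base axis. Payload 9.9 kg.
Tool frame: the origin (TCP) lies midway between the tips of the shut fingers; the grasp point (between the pads) lies 19 mm behind it; z points along the fingers, y is the line along which they close (so a half turn about z gives the same grasp; the last joint's range is limited). The gripper opens to 85 mm and grips with 20 to 120 N. Pads are 22 mm wide; open, the fingers measure 114 mm over their backs; the gripper's body (76 mm by 85 mm) begins 54 mm behind the grasp point. The pads swing forward as they close: fully open they stand 13 mm farther back than shut.
Start: joints at [1.256, 0.576, 0.025, 1.437, -0.015, 1.129, -0.057], TCP at [0.154, -0.657, 0.231] pointing down, gripper open.
Joint ranges: [-2.76, 2.76], [-0.34, 2.15], [-1.52, 1.57], [0.19, 2.46], [-1.09, 4.23], [0.17, 1.99], [-2.82, 2.82]. Speed limits (rad/s): [2.22, 2.22, 3.01, 3.01, 3.14, 3.14, 3.14].

INTERFACE

Orientations are given as a unit quaternion [x, y, z, w].
In Python, from rig import env, vision, workorder gives the robot as it stands. The module is installed in compiled form; this text tells all that it offers.
- The arm moves only by the tool arm_command, never from a script. Its arguments are lists of equal length, an entry for each row: "delta_pos": the shift along the tool's x, y, z in units of 15 cm (1.0 is 15 cm), a list of three; "turn": the turn about the tool's z in units of 360 degrees (1.0 is 360 degrees). In form: {"delta_pos": [[dx, dy, dz], ...], "turn": [turn, ...]}. A call has 1 to 10 rows; each row is the pose to reach, as a shift and turn from the pose commanded when the call began, along the tool's axes at that moment, turning the shorter way round; what a row does not reach only later rows make up. A row lasts 1/12 s, in which the tool goes at most 41.7 mm and 7.16 degrees, less where a joint would pass 70% of its speed; a pose out of reach is approached as far as the arm can. A call with a number of a shift or a turn outside -1 to 1 is refused whole. A call with a gripper value outside its range is refused whole. "jaw" is the opening, from 0 (shut) to 1 (fully open), set as the call begins (left out, the last holds). The fingers move at their own pace and stop on an object; "squeeze" is the grip in N (left out, the last holds). Time passes only in rows, so rows that repeat a pose let the fingers close. It gives the time, the measured TCP pose, the force, the opening and the grip force at its end, in the units of the state.
- env.read_state(): the state, without advancing time (a new reading comes with each control period).
- vision.camera(name): name is "side" or "top" or "wrist"; returns (picture, depth): 480x640x3 uint8, red, green, blue; 480x640 float32, m along the optical axis (not along the pixel's ray), 0 where there is no reading.
- vision.camera_params(name): a dict with "camera_matrix" (3x3 intrinsics, pixels), "R" (3x3) and "t" (3): a world point X has camera coordinates R X + t. Camera axes: x right, y down, z forward; pixel columns grow to the right and rows downward; lengths in m; the calibration is good to about 2 mm. A picture is of the moment at which its call begins: read the wrist's pose just before it. camera_params takes no time and is no camera call; for the wrist camera it gives the pose at the moment of the call.
- workorder.close_job(): hands the job in; it is judged then, once.
The state is a dict: "clock": time; "joints": joint angles; "qvel": joint speeds; "tau": joint torques, N m; "tool_pos": TCP position; "ee_rot": TCP orientation; "force": force on the tool from outside, world axes, zero at the start; "moment": the same for the moment, N m; "gripper_width": finger opening in m; "grip_force": force on a finger pad.
Only numpy, scipy, OpenCV 4.12 (cv2) and the standard library are available. Lean on these libraries where they do the work, as an engineer would, in place of code of your own. Each camera call takes 0.05 s, during which the arm holds its last target. There are 200 camera calls.

## Working session

There is one attempt and no reset: what is moved stays moved. The work goes in short steps, Python scripts to look and compute and a tool call to move; the robot and the scene stay as the last step left them, time stands still between calls to the robot, and variables do not carry over. Pictures are saved under pics/ and viewed, at most 10 in all, crops included, and the job is handed in when it is done.

Besides the shell and the picture viewer there is one more tool, called after ">>>" by a JSON object that holds its "api" and its "payload". arm_command: Moves the arm, as the interface text tells. Its arguments: {"type":"object","properties":{"delta_pos":{"type":"array","items":{"type":"array","items":{"type":"number","minimum":-1,"maximum":1}}},"turn":{"type":"array","items":{"type":"number","minimum":-1,"maximum":1}},"jaw":{"type":"number"},"squeeze":{"type":"number"}},"required":["delta_pos","turn"]}

```bash
mkdir -p pics; cat > h.py <<'E'
import numpy as np, cv2
from rig import env, vision, workorder
from scipy.spatial.transform import Rotation as Ro
def snap(n,tag):
    P=vision.camera_params(n); im,d=vision.camera(n)
    np.savez(f'{tag}.npz',im=im,d=d,K=P['camera_matrix'],R=P['R'],t=P['t'])
    cv2.imwrite(f'pics/{tag}.png',im[:,:,::-1]); return im,d,P
def load(tag): return np.load(f'{tag}.npz')
def world(q,u,v,d=None):
    d=q['d'][int(round(v)),int(round(u))] if d is None else d
    c=np.linalg.inv(q['K'])@[u,v,1]*d
    return q['R'].T@(c-q['t'])
def cloud(q):
    h,w=q['d'].shape; u,v=np.meshgrid(np.arange(w),np.arange(h))
    c=np.stack([u,v,np.ones_like(u)],-1)@np.linalg.inv(q['K']).T*q['d'][...,None]
    return (c-q['t'])@q['R']
def proj(q,X):
    c=q['R']@np.asarray(X)+q['t']; p=q['K']@c; return p[:2]/p[2]
E
python3 - <<'E'
from h import *
a=snap('top','top0')[0]; b=snap('side','side0')[0]
for n in('top','side','wrist'):
    P=vision.camera_params(n); print(n,np.round(-P['R'].T@P['t'],3),np.round(P['R'],2).tolist(),P['camera_matrix'][0,0])
s=env.read_state(); print(s['tool_pos'],s['ee_rot'],s['gripper_width'],s['clock'])
E
```

```text
top [0.436 0.062 1.123] [[-0.02, -1.0, 0.01], [-1.0, 0.02, -0.09], [0.09, -0.01, -1.0]] 463.5500351113263
side [ 0.155 -0.96   0.943] [[0.94, -0.35, -0.0], [-0.22, -0.58, -0.78], [0.27, 0.74, -0.62]] 602.223281098352
wrist [ 0.224 -0.64   0.371] [[0.23, -0.97, -0.0], [-0.93, -0.22, 0.28], [-0.27, -0.06, -0.96]] 379.21332133823995
[ 0.15436572 -0.65669898  0.23052707] [ 9.93343010e-01  1.15191643e-01 -1.06599101e-04 -7.34546937e-04] 0.08559668662936414 0.1
```

View pics/top0.png

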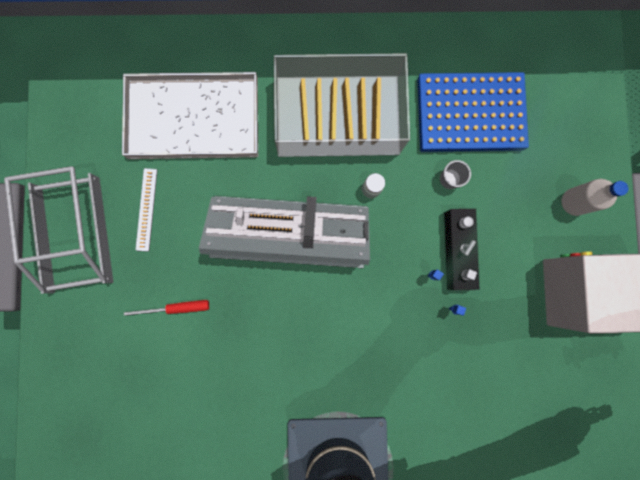

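View pics/side0.png

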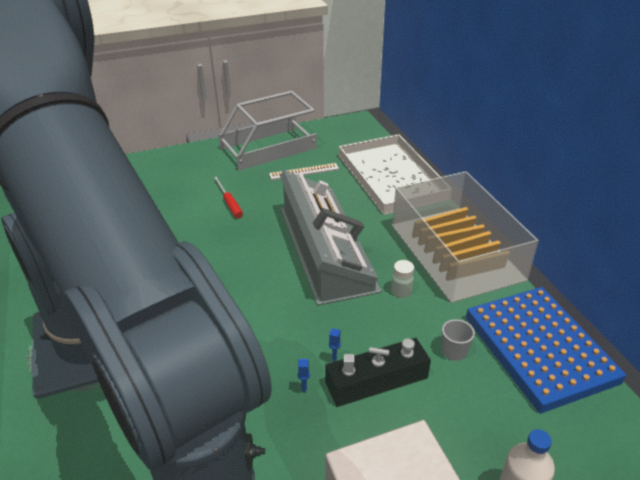

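The top view shows the fixture, with the tab at (240,215), the bridge at (310,222) and the deck hole at (343,231). The rack holds three pins: (467,222), (468,247) which is the T, and (470,274). Two blue decoys stand at (437,275) and (459,310). The side view shows the steel pins at (349,362), (378,352) and (407,346). The steel pin at (470,274) top / (349,362) side looks like the square one. I'll confirm it with enlarged crops.

```bash
python3 - <<'E'
from h import *
q=load('top0'); s=load('side0')
f=lambda q,u,v,w,h,z:cv2.resize(q['im'][v:v+h,u:u+w,::-1],None,fx=z,fy=z,interpolation=cv2.INTER_CUBIC)
A=f(q,195,185,190,90,4.2); B=f(q,425,200,66,115,2.6);C=f(s,290,320,150,90,3.2)
im=np.zeros((378+0+0,798,3),np.uint8);im=np.vstack([A[:300],np.zeros((300,798,3),np.uint8)])
im[300:300+B.shape[0],:B.shape[1]]=B; im[300:300+C.shape[0],200:200+C.shape[1]]=C
cv2.imwrite('pics/crop.png',im)
X=cloud(q)
def p(n,u,v,r=1): print(n,np.round(np.median(X[v-r:v+r+1,u-r:u+r+1].reshape(-1,3),0),4))
for n,u,v in [('tab',240,215),('bridge',310,222),('pinA',467,222),('tee',468,247),('pinC',470,274),('rack',466,234),('jar',374,184),('cup',457,174),('dhole',343,231)]: p(n,u,v)
m=(X[...,2]>.04)&(X[...,2]<.2)
S=X[205:240,320:362]; S=S[S[...,2]>.03].reshape(-1,3)   # deck face region right of bridge
c=S.mean(0); n=np.linalg.svd(S-c)[2][2]; print('plane',c,n*np.sign(n[2]),np.degrees(np.arccos(abs(n[2]))))
# heads: cluster above rack
for nm,u0,u1,v0,v1 in[('A',458,478,213,231),('T',458,478,238,258),('C',460,482,264,284)]:
    Z=X[v0:v1,u0:u1].reshape(-1,3); k=Z[Z[:,2]>.075]; print(nm,len(k),k.mean(0).round(4),k[:,2].max().round(4))
E
```

```text
tab [0.5829 0.2073 0.1232]
bridge [0.5632 0.0557 0.1338]
pinA [ 0.5634 -0.2999  0.0841]
tee [ 0.5062 -0.2996  0.0861]
pinC [ 0.4455 -0.2989  0.0919]
rack [ 0.5387 -0.3076  0.0531]
jar [ 0.6558 -0.0938  0.0751]
cup [ 0.6928 -0.3099  0.0029]
dhole [ 0.5488 -0.0195  0.0749]
plane [ 0.56815484 -0.01335053  0.0788411 ] [ 0.955073   -0.13073018  0.26597968] 74.57482646782947
A 94 [ 0.5611 -0.2943  0.1058] 1.123
T 78 [ 0.5041 -0.3022  0.088 ] 0.0928
C 91 [ 0.4442 -0.2931  0.112 ] 1.123
```

View pics/crop.png

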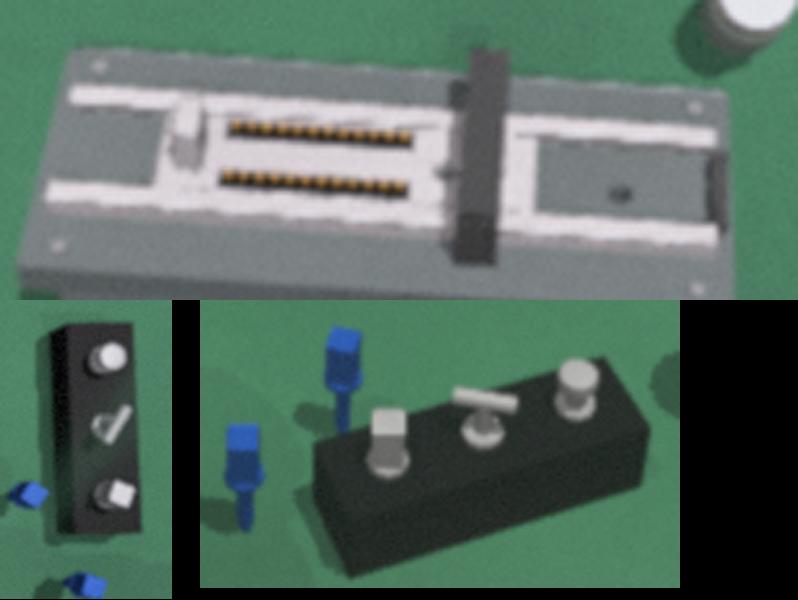

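The crop confirms the choice: the steel pin nearest the robot, at top (470,274), has a square head and is not blue. The T is in the middle and the mushroom head is the far pin. The deck hole is at about (342.6,231.2) and the tab top at about (240,211).

```bash
python3 - <<'E'
from h import *
q=load('top0'); X=cloud(q)
g=lambda cu,cv:world(q,195+cu/4.2,185+cv/4.2,np.median(q['d'][int(185+cv/4.2)-1:int(185+cv/4.2)+2,int(195+cu/4.2)-1:int(195+cu/4.2)+2]))
s=[g(99,65),g(695,106),g(58,245),g(697,288)]; S=np.array(s); print(S.round(4))
y=(S[0]-S[1])/np.linalg.norm(S[0]-S[1])+(S[2]-S[3])/np.linalg.norm(S[2]-S[3]); y/=np.linalg.norm(y)
x=(S[0]+S[1]-S[2]-S[3]); x-=x@y*y; x/=np.linalg.norm(x); z=np.cross(x,y)
print('y',y,'x',x,'z',z,np.degrees(np.arcsin(-x[2])),'yaw',np.degrees(np.arctan2(-y[0],y[1])))
for n,c in dict(hole=(620,194),tab=(188,108),bridgeN=(476,235),bridgeF=(489,60)).items():
    P=g(*c); print(n,P.round(4),'rel',(np.c_[x,y,z].T@(P-S.mean(0))).round(4))
print(q['d'][:, :].shape, S.mean(0))
st=env.read_state(); R=Ro.from_quat(st['ee_rot']).as_matrix(); print(R.round(3).tolist())
print('to above rack', (R.T@(np.array([.5,-.3,.26])-st['tool_pos'])/.15).round(3))
E
```

```text
[[ 0.628   0.2672  0.0522]
 [ 0.5989 -0.063   0.0545]
 [ 0.5224  0.2757  0.1191]
 [ 0.4941 -0.0539  0.1173]]
y [ 8.67191694e-02  9.96232526e-01 -7.34450639e-04] x [ 0.84871909 -0.07426457 -0.52360355] z [ 0.52168543 -0.04478312  0.85196173] 31.574282438713766 yaw -4.974892464874156
hole [ 0.5484 -0.0185  0.0746] rel [ 0.0045 -0.1256 -0.0104]
tab [0.5931 0.2088 0.1162] rel [0.0038 0.1047 0.0381]
bridgeN [0.5218 0.0601 0.1398] rel [-0.058  -0.0497  0.0277]
bridgeF [0.6191 0.0513 0.0972] rel [ 0.0475 -0.05    0.0425]
(480, 640) [0.56086349 0.10650577 0.0857709 ]
[[0.973, 0.229, -0.0], [0.229, -0.973, 0.001], [-0.0, -0.001, -1.0]]
to above rack [ 2.787 -1.788 -0.194]
```

>>> {"api": "arm_command", "payload": {"delta_pos": [[0, 0, -0.2], [0.3, 0, -0.3], [0.6, -0.1, -0.3], [0.9, -0.2, -0.3], [1.0, -0.35, -0.3], [1.0, -0.5, -0.3], [1.0, -0.7, -0.3], [1.0, -0.9, -0.3], [1.0, -1.0, -0.3], [1.0, -1.0, -0.3]], "turn": [0, 0, 0, 0, 0, 0, 0, 0, 0, 0]}}

```text
clock: 0.93
tool_pos: [0.2657, -0.4735, 0.2765]
ee_rot: [0.993, 0.116, -0.0, -0.001]
force: [0.5, -0.2, 0.2]
gripper_width: 0.0857
grip_force: 0.0
```

>>> {"api": "arm_command", "payload": {"delta_pos": [[0.25, -0.15, 0], [0.5, -0.3, 0], [0.75, -0.5, 0], [1.0, -0.7, 0], [1.0, -0.88, 0], [1.0, -0.88, 0]], "turn": [0.01, 0.02, 0.03, 0.04, 0.05, 0.05]}}

```text
clock: 1.43
tool_pos: [0.3851, -0.3067, 0.2759]
ee_rot: [0.999, -0.039, 0.0, -0.002]
force: [-0.8, -0.0, -1.2]
gripper_width: 0.0855
grip_force: 0.0
```

```bash
python3 - <<'E'
from h import *
im,d,P=snap('wrist','w1'); st=env.read_state(); print(st['tool_pos'],st['ee_rot'],np.abs(st['qvel']).max())
q=load('w1'); X=cloud(q)
M=np.array([.4455,-.2989,.092]); print('pinC proj',proj(q,M))
m=(X[...,2]>.083)&(X[...,2]<.11)
print(m.sum()); n,l,s,c=cv2.connectedComponentsWithStats(m.astype(np.uint8))
for i in range(1,n):
    if s[i,4]>60:
        k=X[l==i]; k2=np.argwhere(l==i)[:,::-1]; r=cv2.minAreaRect((k[:,:2]*1000).astype(np.float32)); print(c[i].round(),s[i,4],np.median(k,0).round(4),r)
E
```

```text
[ 0.38373925 -0.31046206  0.27620594] [ 9.99250965e-01 -3.86909438e-02 -1.34524334e-06 -7.21067014e-04] 0.08091547550618142
pinC proj [303.50550752 145.4631093 ]
7935
[11. 82.] 2247 [ 0.51   -0.0728  0.0932] ((518.4697875976562, -68.90541076660156), (15.786861419677734, 97.01038360595703), 83.30178833007812)
[302.  69.] 603 [ 0.5044 -0.303   0.0874] ((504.214599609375, -302.6308898925781), (9.860702514648438, 36.00392532348633), 56.1677131652832)
[562. 165.] 4069 [ 0.414  -0.509   0.0979] ((406.9485778808594, -511.0089416503906), (34.37397384643555, 169.96511840820312), 78.2419204711914)
[308. 146.] 476 [ 0.4444 -0.3022  0.0902] ((444.3712158203125, -302.1490173339844), (17.914337158203125, 17.91187286376953), 66.94770812988281)
[223. 152.] 283 [ 0.4452 -0.2294  0.0836] ((445.4339599609375, -229.39511108398438), (17.70487403869629, 17.689058303833008), 53.135963439941406)
[288. 237.] 244 [ 0.3661 -0.277   0.0836] ((365.419677734375, -277.1984558105469), (17.54397201538086, 17.782209396362305), 68.56526947021484)
```

View pics/w1.png

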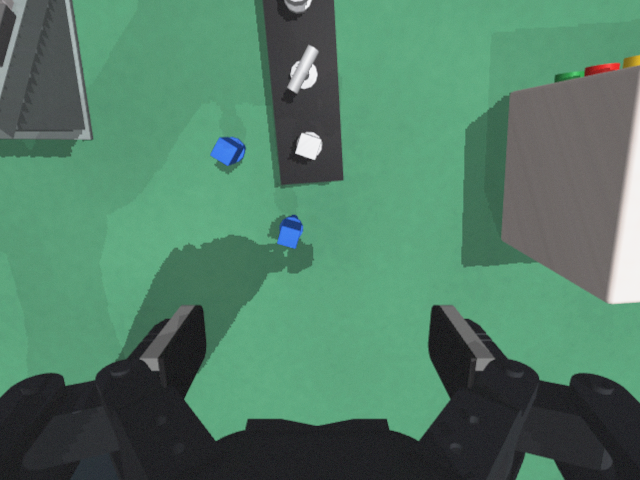

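The wrist view gives the square pin (308,146) at (0.4444, -0.3021), top z 0.090, with its edges at 67°. The top view gave the same to within 3 mm. Next is the fixture.

>>> {"api": "arm_command", "payload": {"delta_pos": [[0.1, -0.25, 0], [0.25, -0.5, 0], [0.4, -0.75, 0], [0.5, -1, 0]], "turn": [0, 0, 0, 0], "jaw": 0}}

```text
clock: 1.82
tool_pos: [0.4693, -0.1737, 0.2763]
ee_rot: [0.999, -0.043, 0.0, 0.0]
force: [0.5, -0.3, 0.0]
gripper_width: 0.0386
grip_force: 0.0
```

>>> {"api": "arm_command", "payload": {"delta_pos": [[0.1, -0.25, 0], [0.2, -0.5, 0], [0.3, -0.75, 0], [0.39, -1, 0]], "turn": [0, 0, 0, 0]}}

```text
clock: 2.15
tool_pos: [0.54, -0.0284, 0.2762]
ee_rot: [0.999, -0.042, 0.0, 0.0]
force: [-0.6, -1.0, -1.2]
gripper_width: -0.0001
grip_force: 0.0
```

>>> {"api": "arm_command", "payload": {"delta_pos": [[0, -0.25, 0], [0, -0.5, 0], [0, -0.75, 0], [0, -0.87, 0], [0, -0.87, 0]], "turn": [0, 0, 0, 0, 0]}}

```text
clock: 2.57
tool_pos: [0.5502, 0.106, 0.2759]
ee_rot: [0.999, -0.039, -0.0, -0.001]
force: [0.5, -0.1, 0.4]
gripper_width: -0.0002
grip_force: 0.0
```

```bash
python3 - <<'E'
from h import *
snap('wrist','w2'); st=env.read_state(); print(st['tool_pos'],st['ee_rot'],st['gripper_width'],st['clock'])
q=load('w2'); X=cloud(q)
for n,p in dict(tab=[.5931,.2088,.1162],hole=[.5484,-.0185,.0746]).items(): print(n,proj(q,p))
E
```

```text
[0.55023636 0.10280941 0.27582258] [ 9.99200932e-01 -3.99677038e-02 -1.84809358e-04 -2.12326833e-04] 0.00015383107830015092 2.6167
tab [183.91428277 179.07466155]
hole [454.5482186  203.27398046]
```

View pics/w2.png

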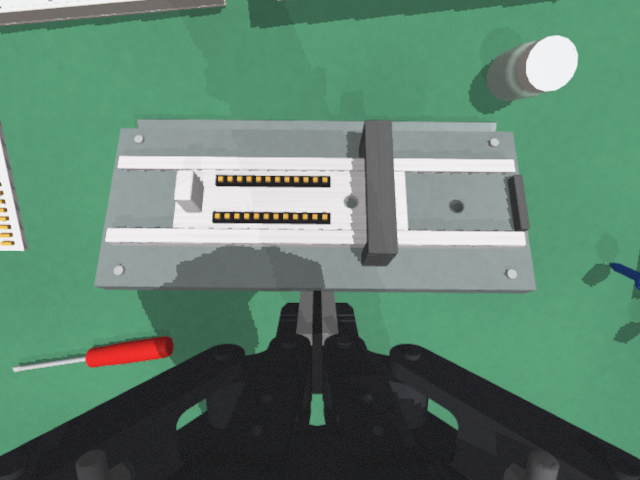

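The tab top is near (185,178), the carrier hole at (351,201), the deck hole at (456,206), and the screws at (139,138), (494,142), (119,270) and (512,274).

```bash
cat > fx.py <<'E'
from h import *
q=load('w2'); X=cloud(q)
S=np.vstack([X[145:152,160:340].reshape(-1,3),X[250:265,150:280].reshape(-1,3),X[185:225,415:440].reshape(-1,3),X[255:275,420:490].reshape(-1,3)])
c=np.median(S,0); 
for _ in range(3):
    n=np.linalg.svd(S-S.mean(0),full_matrices=False)[2][2]; n*=np.sign(n[2]); c=S.mean(0); S=S[np.abs((S-c)@n)<.003]
def ray(u,v,h=0):
    o=-q['R'].T@q['t']; d=q['R'].T@np.linalg.inv(q['K'])@[u,v,1]; return o+d*((h-(o-c)@n)/(d@n))
s=[ray(*p) for p in[(139,138),(494,142),(119,270),(512,274)]]
y=(s[0]-s[1])/2+(s[2]-s[3])/2; y/=np.linalg.norm(y); x=np.cross(y,n)
F=np.c_[x,y,n]
# dark hole centroid
g=cv2.cvtColor(q['im'],cv2.COLOR_RGB2GRAY).astype(float)
w=np.clip(95-g[197:216,447:467],0,None); vv,uu=np.mgrid[197:216,447:467]; hu,hv=(w*uu).sum()/w.sum(),(w*vv).sum()/w.sum()
H=ray(hu,hv)
E
python3 - <<'E'
from fx import *
print(len(S),n,np.degrees(np.arccos(n[2])),'y',y,'yaw',np.degrees(np.arctan2(-y[0],y[1])),'hole px',hu,hv,H)
CH=ray(351,201,.0085); print('carrier hole rel',F.T@(CH-H))
Q=(X-H)@F
m=(Q[...,2]>.033)&(Q[...,2]<.048)&(Q[...,1]>.15)&(Q[...,1]<.3)
k=Q[m]; print('tab top', m.sum(), np.median(k,0), k.min(0),k.max(0), H+F@np.median(k,0))
m=(Q[...,2]>.042)&(Q[...,2]<.05)&(Q[...,1]>.05)&(Q[...,1]<.1); k=Q[m]; print('bridge',np.median(k,0),k.min(0),k.max(0))
m=(Q[...,2]>.006)&(Q[...,2]<.015)&(Q[...,1]<-.04)&(abs(Q[...,0])<.025); k=Q[m]; print('stop',np.median(k,0),k.min(0),k.max(0))
m=(Q[...,2]>.004)&(Q[...,2]<.010)&(Q[...,1]>.0)&(Q[...,1]<.06)&(abs(Q[...,0])<.02); k=Q[m]; print('carrier end',k.min(0))
E
```

```text
2250 [ 0.54077261 -0.04995003  0.83968445] 32.89318640941602 y [0.08852129 0.99607176 0.00224361] yaw -5.078556555139669 hole px 457.3036876355748 206.94468546637745 [ 0.54681527 -0.01787358  0.08364028]
carrier hole rel [0.00103327 0.09533922 0.0085    ]
tab top 1184 [0.01046162 0.23391953 0.03988877] [-0.01282021  0.21564738  0.0330161 ] [0.19479225 0.29939005 0.04790968] [0.59784401 0.21236969 0.11197769]
bridge [-0.00430762  0.07678525  0.04595555] [-0.05565898  0.06522339  0.04200241] [0.05647456 0.08757802 0.04852317]
stop [-0.00050334 -0.04864763  0.01189157] [-0.02439577 -0.05503777  0.00601939] [ 0.02495315 -0.04551612  0.01457521]
carrier end [-0.0199934   0.04782383  0.00679722]
```

>>> {"api": "arm_command", "payload": {"delta_pos": [[0.05, -0.27, 0], [0.1, -0.54, 0], [0.14, -0.81, 0], [0.14, -1, 0.1], [0.14, -1, 0.35], [0.14, -1, 0.6], [0.14, -1, 0.8], [0.14, -1, 0.9]], "turn": [0.001, 0.001, 0.001, 0.001, 0.001, 0.001, 0.001, 0.001]}}

```text
clock: 3.28
tool_pos: [0.5825, 0.2454, 0.1369]
ee_rot: [0.999, -0.046, -0.002, 0.002]
force: [-0.6, -0.3, -0.9]
gripper_width: 0.0001
grip_force: 0.0
```

>>> {"api": "arm_command", "payload": {"delta_pos": [[0, -0.03, 0.15], [0, -0.03, 0.25], [0, -0.03, 0.25]], "turn": [0, 0, 0]}}

```text
clock: 3.53
tool_pos: [0.5829, 0.2502, 0.1002]
ee_rot: [0.999, -0.046, -0.002, 0.002]
force: [0.1, 0.1, -0.7]
gripper_width: -0.0001
grip_force: 0.0
```

```bash
python3 - <<'E'
from fx import *
st=env.read_state(); p=np.array(st['tool_pos']); print(p,F.T@(p-H),st['force'],Ro.from_quat(st['ee_rot']).as_matrix()[:,0],st['clock'])
E
```

```text
[0.58289496 0.2502002  0.10016798] [0.00160423 0.27025163 0.01999867] [ 0.12523817  0.14093967 -0.66891565] [ 0.99579576 -0.09150336 -0.00423606] 3.5333
```

>>> {"api": "arm_command", "payload": {"delta_pos": [[0, 0.1, 0], [0, 0.18, 0], [0, 0.26, 0], [0, 0.34, 0], [0, 0.42, 0], [0, 0.5, 0], [0, 0.56, 0], [0, 0.62, 0], [0, 0.66, 0], [0, 0.68, 0]], "turn": [0, 0, 0, 0, 0, 0, 0, 0, 0, 0]}}

```text
clock: 4.37
tool_pos: [0.5742, 0.1508, 0.1039]
ee_rot: [0.999, -0.045, -0.0, 0.0]
force: [1.7, 1.3, 1.4]
gripper_width: 0.0004
grip_force: 1.1
```

>>> {"api": "arm_command", "payload": {"delta_pos": [[0, 0.02, 0], [0, 0.04, 0], [0, 0.06, 0], [0, 0.06, 0]], "turn": [0, 0, 0, 0]}}

```text
clock: 4.7
tool_pos: [0.5733, 0.1426, 0.1037]
ee_rot: [0.999, -0.045, -0.0, 0.0]
force: [-0.1, 1.3, 0.9]
gripper_width: 0.0
grip_force: 0.2
```

```bash
python3 - <<'E'
from fx import *
st=env.read_state(); p=np.array(st['tool_pos']); print(p,F.T@(p-H),F.T@st['force'],st['clock'])
E
```

```text
[0.57325138 0.14261355 0.10368789] [-0.00050779  0.16224184  0.02311326] [-0.60733135  1.2582999   0.63690406] 4.7
```

>>> {"api": "arm_command", "payload": {"delta_pos": [[0, 0.02, 0], [0, 0.04, 0], [0, 0.04, 0]], "turn": [0, 0, 0]}}

```text
clock: 4.95
tool_pos: [0.5726, 0.1366, 0.1037]
ee_rot: [0.999, -0.045, -0.0, 0.0]
force: [0.7, 0.8, 0.2]
gripper_width: -0.0001
grip_force: 0.2
```

>>> {"api": "arm_command", "payload": {"delta_pos": [[0, 0.02, 0], [0, 0.04, 0], [0, 0.04, 0]], "turn": [0, 0, 0]}}

```text
clock: 5.2
tool_pos: [0.5726, 0.1362, 0.1038]
ee_rot: [0.999, -0.043, 0.001, -0.003]
force: [1.7, 16.3, -5.4]
gripper_width: -0.0003
grip_force: 8.0
```

The force rose from about 1 N to 16 N with the tab where home was predicted, so the carrier is against the stop. Backing off.

>>> {"api": "arm_command", "payload": {"delta_pos": [[0, -0.06, 0], [0, -0.15, 0], [0, -0.15, -0.25], [0, -0.15, -0.5], [0, 0, -0.75], [-0.1, 0.25, -1], [-0.2, 0.5, -1], [-0.3, 0.75, -1], [-0.3, 0.95, -1], [-0.3, 0.95, -1]], "turn": [0, 0, 0, 0, 0, 0, 0, 0, 0, 0]}}

```text
clock: 6.03
tool_pos: [0.5126, -0.0154, 0.2543]
ee_rot: [0.999, -0.05, -0.0, 0.003]
force: [0.8, -1.4, -0.4]
gripper_width: 0.0001
grip_force: 0.0
```

```bash
python3 - <<'E'
from fx import *
import fx
snap('wrist','w3'); st=env.read_state(); print(st['tool_pos'],st['ee_rot'],st['clock'])
w=load('w3'); Hc=H+F@[0,0,.0085]; u,v=proj(w,Hc); print('expected hole',u,v)
u,v=int(u),int(v); a,b=max(0,v-75),max(0,u-120)
cv2.imwrite('pics/c3.png',cv2.resize(w['im'][a:v+75,b:u+120,::-1],None,fx=3,fy=3)); print(a,b)
Q=(cloud(w)-H)@F
g=cv2.cvtColor(w['im'],cv2.COLOR_RGB2GRAY).astype(float)
m=(np.abs(Q[...,1])<.02)&(abs(Q[...,0])<.02)&(g<110); vv,uu=np.nonzero(m); print(len(uu),uu.mean(),vv.mean())
fx.q=w; print('hole rel', F.T@(ray(uu.mean(),vv.mean(),.0085)-H))
m=(Q[...,2]>.036)&(Q[...,2]<.045)&(Q[...,1]>.115)&(Q[...,1]<.16)&(abs(Q[...,0])<.02); print('tab y',np.median(Q[m],0) if m.any() else None)
E
```

```text
[ 0.51371821 -0.0113886   0.25422033] [ 9.98823279e-01 -4.84799276e-02 -1.48132245e-04  1.31627655e-03] 6.0833
expected hole 315.41127405361374 173.22129128308214
98 195
114 309.0 172.30701754385964
hole rel [0.00087091 0.00508337 0.0085    ]
tab y [-0.00105334  0.13474332  0.04031538]
```

View pics/c3.png

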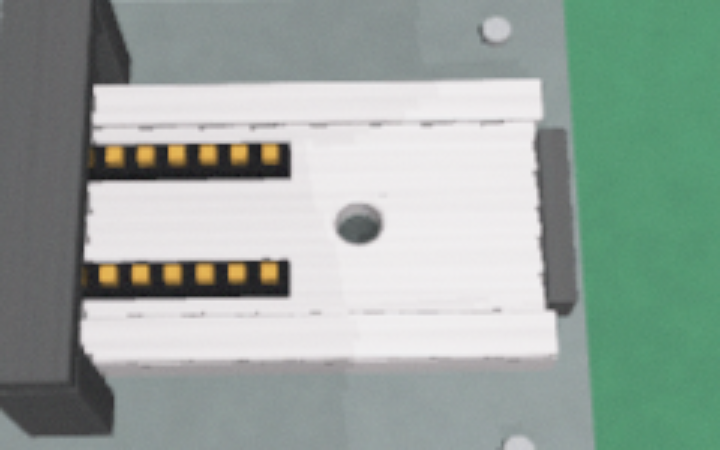

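Carrier home: tab at y = 134.7 mm from the deck hole (135 expected), and the carrier hole at crop (358,223) lies within about 1 mm of the deck hole. Now the pin.

>>> {"api": "arm_command", "payload": {"delta_pos": [[0, 0.25, 0], [-0.07, 0.5, 0], [-0.14, 0.75, 0], [-0.14, 1, 0]], "turn": [0, 0, 0, 0], "jaw": 0.5}}

```text
clock: 6.42
tool_pos: [0.4789, -0.1544, 0.2537]
ee_rot: [0.999, -0.044, -0.001, -0.0]
force: [0.8, 0.1, -0.0]
gripper_width: 0.043
grip_force: 0.0
```

>>> {"api": "arm_command", "payload": {"delta_pos": [[-0.05, 0.25, 0], [-0.1, 0.5, 0], [-0.132, 0.75, 0], [-0.132, 0.974, 0], [-0.132, 0.974, 0.2], [-0.132, 0.974, 0.4], [-0.132, 0.974, 0.4]], "turn": [0.015, 0.03, 0.049, 0.049, 0.049, 0.049, 0.049]}}

```text
clock: 7.0
tool_pos: [0.4458, -0.2961, 0.1891]
ee_rot: [0.98, -0.197, -0.004, -0.001]
force: [-0.1, 0.6, -1.0]
gripper_width: 0.0429
grip_force: 0.0
```

```bash
python3 - <<'E'
from h import *
snap('wrist','w4'); st=env.read_state(); R=Ro.from_quat(st['ee_rot']).as_matrix(); p=st['tool_pos']; print(p,np.degrees(np.arctan2(R[1,0],R[0,0])),st['gripper_width'],st['clock'])
w=load('w4'); X=cloud(w); m=(X[...,2]>.083)&(X[...,2]<.096)&(np.hypot(X[...,0]-.444,X[...,1]+.302)<.02)
k=X[m]; r=None
if len(k): r=cv2.minAreaRect((k[:,:2]*1000).astype(np.float32)); print(len(k),r,np.median(k[:,2]))
for t in([.4444,-.3021,.063],): print('units',R.T@(np.array(t)-p)/.15)
E
```

```text
[ 0.44679787 -0.29626358  0.19158333] -22.71589378868801 0.042763060690582305 7.05
755 ((444.46514892578125, -302.19842529296875), (17.34795379638672, 18.700408935546875), 67.1341552734375) 0.09003335142282828
units [0.00549527 0.04288691 0.85716387]
```

>>> {"api": "arm_command", "payload": {"delta_pos": [[0.005, 0.043, 0.2], [0.005, 0.043, 0.45], [0.005, 0.043, 0.65], [0.005, 0.043, 0.78], [0.005, 0.043, 0.855], [0.005, 0.043, 0.855]], "turn": [0, 0.001, 0.001, 0.001, 0.001, 0.001]}}

```text
clock: 7.55
tool_pos: [0.4464, -0.303, 0.0647]
ee_rot: [0.98, -0.2, -0.001, -0.001]
force: [-0.6, 0.2, 0.8]
gripper_width: 0.0426
grip_force: 0.0
```

>>> {"api": "arm_command", "payload": {"delta_pos": [[0, 0, 0], [0, 0, 0], [0, 0, 0], [0, 0, 0], [0, 0, 0], [0, 0, 0]], "turn": [0, 0, 0, 0, 0, 0], "jaw": 0, "squeeze": 30}}

```text
clock: 8.05
tool_pos: [0.4472, -0.3045, 0.0673]
ee_rot: [0.98, -0.2, 0.002, 0.0]
force: [0.1, 1.4, 7.6]
gripper_width: 0.0172
grip_force: 31.8
```

>>> {"api": "arm_command", "payload": {"delta_pos": [[0, 0, -0.1], [0, 0, -0.25], [0, 0, -0.5], [0, 0, -0.75], [0, 0, -1], [0, 0, -1]], "turn": [0, 0, 0, 0, 0, 0]}}

```text
clock: 8.55
tool_pos: [0.4487, -0.3061, 0.2234]
ee_rot: [0.98, -0.201, 0.006, 0.002]
force: [1.2, -0.8, -0.7]
gripper_width: 0.0172
grip_force: 30.8
```

```bash
python3 - <<'E'
from h import *
snap('wrist','w5'); snap('side','s5'); st=env.read_state(); R=Ro.from_quat(st['ee_rot']).as_matrix(); p=st['tool_pos']; print(p,np.degrees(np.arctan2(R[1,0],R[0,0])),st['gripper_width'],st['grip_force'],st['force'],st['clock'])
s=load('s5'); u,v=proj(s,p).astype(int); print(u,v)
A=cv2.resize(s['im'][v-60:v+60,u-60:u+60,::-1],(400,400)); w=load('w5'); B=cv2.resize(w['im'][:,:,::-1],(400,300))
o=np.zeros((400,800,3),np.uint8); o[:,:400]=A; o[:300,400:]=B; cv2.imwrite('pics/c5.png',o)
E
```

```text
[ 0.44653356 -0.30468869  0.2177656 ] -23.144175194596976 0.017227729222551544 30.771923661231995 [-0.37431025  0.21289679 -1.58859715] 8.65
351 308
```

View pics/c5.png

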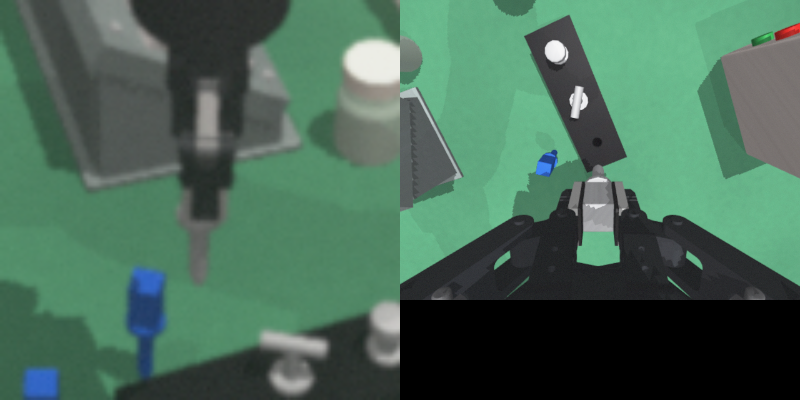

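The left crop (side view) shows the steel square pin hanging upright in the fingers. The right crop (wrist view) shows the stand still holding the T and round pins, with the near hole empty at (597,142). Next I measure how the pin sits in the tool and work out the insertion targets.

```bash
python3 - <<'E'
from fx import *
w=load('w5'); st=env.read_state(); R=Ro.from_quat(st['ee_rot']).as_matrix(); p=np.array(st['tool_pos'])
T=(cloud(w)-p)@R
for lo,hi in((-.03,-.0),(.0,.008),(.008,.0135),(.016,.025),(.025,.035),(.035,.045),(.045,.07)):
    m=(T[...,2]>lo)&(T[...,2]<hi)&(abs(T[...,1])<.014)&(abs(T[...,0])<.025); k=T[m]
    if len(k)>3: print(lo,hi,len(k),'x',np.percentile(k[:,0],[5,50,95]).round(4),'y',np.percentile(k[:,1],[3,50,97]).round(4),'z',k[:,2].min().round(4),k[:,2].max().round(4))
M=H+n*.0085; print('M',M,'n',n)
Rd=Ro.from_euler('z',0).as_matrix()
print('to XY', (R.T@(np.array([M[0],M[1],p[2]])-p)/.15).round(3))
E
```

```text
-0.03 -0.0 4561 x [-0.0073  0.0079  0.013 ] y [-0.0121  0.0001  0.0121] z -0.03 -0.0
0.0 0.008 417 x [0.0076 0.0089 0.011 ] y [-0.008  -0.0003  0.0079] z 0.0 0.0079
0.008 0.0135 6 x [0.0079 0.0101 0.011 ] y [-0.0076 -0.0012  0.0046] z 0.008 0.0088
0.025 0.035 114 x [0.002  0.0038 0.0045] y [-0.0044 -0.0003  0.0037] z 0.0252 0.035
0.035 0.045 122 x [0.0005 0.0038 0.0045] y [-0.005  -0.0003  0.0044] z 0.035 0.0449
0.045 0.07 42 x [0.0013 0.0037 0.0044] y [-0.0046 -0.0006  0.0038] z 0.0451 0.0547
M [ 0.55141184 -0.01829815  0.09077759] n [ 0.54077261 -0.04995003  0.83968445]
to XY [-1.08e-01 -2.03e+00 -2.00e-03]
```

>>> {"api": "arm_command", "payload": {"delta_pos": [[-0.01, -0.15, 0], [-0.02, -0.35, 0], [-0.03, -0.6, 0], [-0.05, -0.8, 0], [-0.05, -1, 0]], "turn": [0, 0, 0, 0, 0]}}

```text
clock: 9.07
tool_pos: [0.497, -0.1613, 0.2143]
ee_rot: [0.98, -0.2, -0.001, -0.0]
force: [0.6, -0.4, -0.2]
gripper_width: 0.0176
grip_force: 30.8
```

>>> {"api": "arm_command", "payload": {"delta_pos": [[-0.01, -0.25, 0], [-0.02, -0.5, 0], [-0.03, -0.7, 0], [-0.05, -0.85, 0], [-0.05, -0.95, 0], [-0.05, -1, 0], [-0.05, -1, 0], [-0.05, -1, 0]], "turn": [-0.015, -0.03, -0.04, -0.05, -0.05, -0.05, -0.05, -0.05]}}

```text
clock: 9.73
tool_pos: [0.5493, -0.0233, 0.2148]
ee_rot: [0.999, -0.045, -0.001, 0.0]
force: [0.5, -1.1, -1.8]
gripper_width: 0.0174
grip_force: 30.7
```

```bash
cat > t.py <<'E'
from fx import *
import sys
def tool():
    st=env.read_state(); R=Ro.from_quat(st['ee_rot']).as_matrix(); p=np.array(st['tool_pos']); return st,R,p
M=H+n*.0085
def shaft(w,p,R):
    T=(cloud(w)-p)@R
    for lo,hi in((.014,.024),(.025,.035),(.035,.045),(.045,.07)):
        m=(T[...,2]>lo)&(T[...,2]<hi)&(abs(T[...,1])<.014)&(abs(T[...,0])<.04); k=T[m]
        if len(k)>3: print(lo,len(k),'x',np.percentile(k[:,0],[5,50,95]).round(4),'y',np.percentile(k[:,1],[3,50,97]).round(4),'zmax',k[:,2].max().round(4))
E
python3 - <<'E'
from t import *
snap('wrist','w6'); st,R,p=tool(); print(p,np.degrees(np.arctan2(R[1,0],R[0,0])),st['clock'],np.abs(st['qvel']).max(),st['gripper_width'])
shaft(load('w6'),p,R)
print('M',M,'units to TCP (M x+.001, z=.1433)',R.T@(M+[.001,0,.0525]-p)/.15)
w=load('w6'); o=cv2.resize(w['im'][60:380,160:480,::-1],(600,600)); print('M px',proj(w,M)); cv2.imwrite('pics/c6.png',o)
E
```

```text
[ 0.54922089 -0.02396773  0.21497344] -5.2348545249759715 9.7833 0.011030433657263253 0.01712916040542266
0.014 5 x [0.0072 0.0079 0.0081] y [-0.0029  0.0006  0.0039] zmax 0.0147
0.025 41 x [0.0003 0.0013 0.002 ] y [-0.0046 -0.0017  0.0017] zmax 0.0349
0.035 125 x [-0.0015  0.0009  0.0018] y [-0.006  -0.0017  0.0029] zmax 0.0449
0.045 111 x [-0.002   0.0009  0.0017] y [-0.0061 -0.0017  0.0031] zmax 0.0617
M [ 0.55141184 -0.01829815  0.09077759] units to TCP (M x+.001, z=.1433) [ 0.01835809 -0.04004485  0.47791009]
M px [310.47107402 231.10498476]
```

View pics/c6.png

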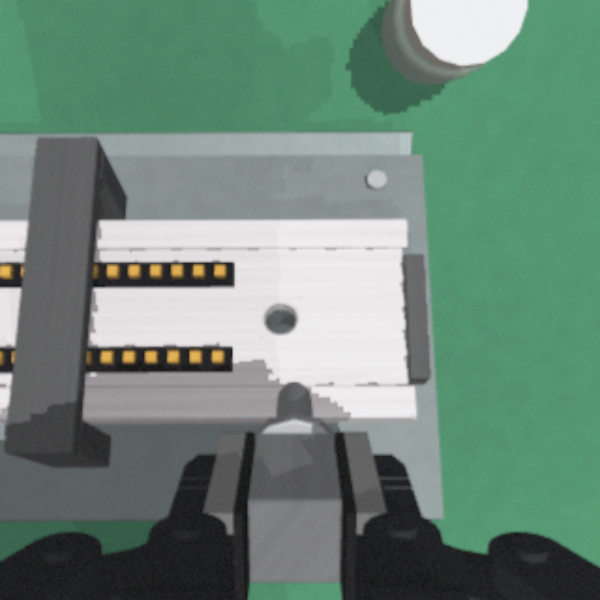

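The square pin hangs straight with its tip at crop (293,385), and the hole is at crop (281,319), which agrees with the estimate to 1 px. Lowering the tip into the hole mouth.

>>> {"api": "arm_command", "payload": {"delta_pos": [[0.033, -0.029, 0.1], [0.033, -0.029, 0.2], [0.033, -0.029, 0.3], [0.033, -0.029, 0.38], [0.033, -0.029, 0.38], [0.033, -0.029, 0.4], [0.033, -0.029, 0.43], [0.033, -0.029, 0.46], [0.033, -0.029, 0.46]], "turn": [0, 0, 0, 0, 0, 0, 0, 0, 0]}}

```text
clock: 10.53
tool_pos: [0.5552, -0.0189, 0.1463]
ee_rot: [0.999, -0.045, 0.0, 0.0]
force: [0.7, -0.3, -1.9]
gripper_width: 0.0176
grip_force: 30.7
```

```bash
python3 - <<'E'
from t import *
snap('wrist','w7'); st,R,p=tool(); print(p,st['force'],st['clock'],st['gripper_width'])
w=load('w7'); shaft(w,p,R); print('tip rel',F.T@(p+R@[-.0032,-.0016,.061]-M))
o=cv2.resize(w['im'][140:340,220:420,::-1],(600,600)); cv2.imwrite('pics/c7.png',o)
E
```

```text
[ 0.55536628 -0.01877536  0.14661113] [ 0.64744549 -0.32106628  0.49152931] 10.5833 0.0174231728897853
0.014 7 x [0.0061 0.0074 0.0083] y [-0.0075 -0.0003  0.0046] zmax 0.0145
0.025 44 x [0.0002 0.0012 0.0019] y [-0.0042 -0.0008  0.0026] zmax 0.035
0.035 129 x [-0.0013  0.0008  0.0016] y [-0.0051 -0.0008  0.0037] zmax 0.0449
0.045 3312 x [-0.0082  0.008   0.0261] y [-0.0133  0.0002  0.0133] zmax 0.07
tip rel [ 0.00348558  0.00146693 -0.00390394]
```

View pics/c7.png

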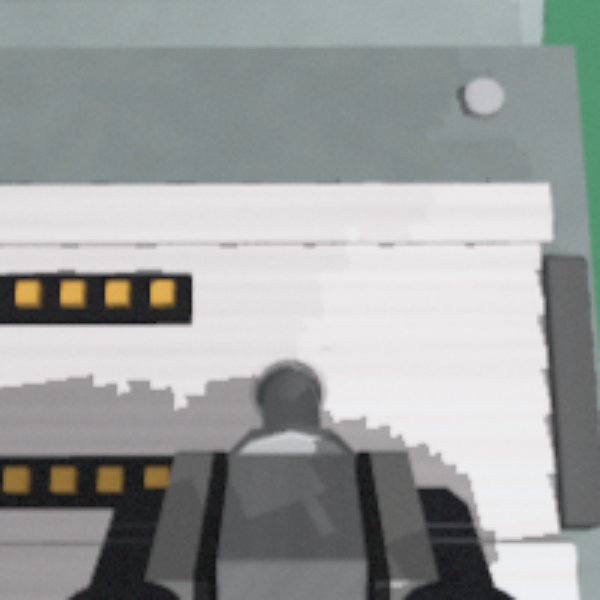

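The tip sits in the hole mouth at crop (290,385) with no contact force. Now I swing the pin about its tip, letting it pivot between the pads to match the 32° slope.

>>> {"api": "arm_command", "payload": {"delta_pos": [[0.037, 0, 0.003], [0.074, 0, 0.007], [0.11, 0, 0.015], [0.147, 0, 0.025], [0.182, 0, 0.037], [0.217, 0, 0.052], [0.25, 0, 0.07], [0.275, 0, 0.09], [0.275, 0, 0.09]], "turn": [0, 0, 0, 0, 0, 0, 0, 0, 0], "squeeze": 20}}

```text
clock: 11.33
tool_pos: [0.598, -0.0223, 0.133]
ee_rot: [0.999, -0.045, 0.001, -0.0]
force: [-0.7, -0.6, 3.3]
gripper_width: 0.0176
grip_force: 33.1
```

```bash
python3 - <<'E'
from t import *
snap('wrist','w8'); st,R,p=tool(); print(p,F.T@st['force'],st['force'],st['clock'],st['gripper_width'],st['grip_force'])
w=load('w8'); G=p+[0,0,.019]; print('G rel M',F.T@(G-M))
T=cloud(w); Q=(T-M)@F; m=(Q[...,2]>.003)&(Q[...,2]<.07)&(abs(Q[...,1])<.006)&(abs(Q[...,0])<.03)
for a in np.arange(.003,.07,.006):
    k=Q[m&(Q[...,2]>=a)&(Q[...,2]<a+.006)]
    if len(k): print(a.round(3),len(k),k[:,0].max().round(4),np.median(k[:,1]).round(4))
s=snap('side','s8'); s=load('s8'); u,v=proj(s,p).astype(int)
o=np.hstack([cv2.resize(w['im'][140:340,220:420,::-1],(400,400)),cv2.resize(s['im'][v-40:v+40,u-40:u+40,::-1],(400,400))]); cv2.imwrite('pics/c8.png',o)
E
```

```text
[ 0.59754025 -0.02223323  0.1330358 ] [-0.71101765 -0.59007005  1.17726624] [-0.0103653  -0.59456935  1.3733406 ] 11.3833 0.017539421252398872 32.85962641239166
G rel M [0.00560655 0.00030117 0.0765791 ]
0.003 264 0.0298 0.0001
0.045 51 0.0144 0.0011
```

View pics/c8.png

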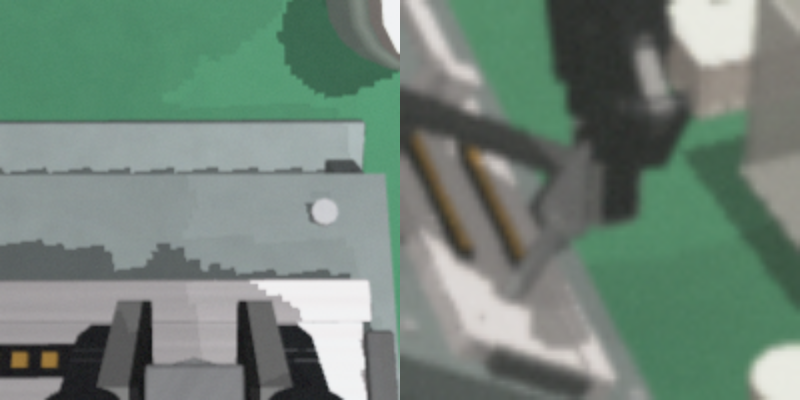

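The side crop shows the pin tilted with its tip in the hole. The numbers put its axis about 3° off the deck normal. Now pushing along the hole axis in stages.

>>> {"api": "arm_command", "payload": {"delta_pos": [[-0.015, 0, -0.002], [-0.03, 0, 0.005], [-0.045, 0, 0.02], [-0.06, 0, 0.035], [-0.071, 0, 0.049], [-0.071, 0, 0.049]], "turn": [0, 0, 0, 0, 0, 0], "squeeze": 20}}

```text
clock: 11.93
tool_pos: [0.587, -0.0212, 0.1259]
ee_rot: [0.999, -0.045, 0.002, -0.0]
force: [5.1, 0.9, -1.9]
gripper_width: 0.017
grip_force: 32.4
```

```bash
cat > chk.py <<'E'
from t import *
st,R,p=tool(); print('G rel M',(F.T@(p+[0,0,.019]-M)).round(4),'F deck',(F.T@st['force']).round(1),st['clock'],st['gripper_width'],st['grip_force'])
E
python3 chk.py
```

```text
G rel M [0.0006 0.0003 0.0648] F deck [5.2 1.3 1.1] 11.9333 0.01700555141000479 32.39677011966705
```

>>> {"api": "arm_command", "payload": {"delta_pos": [[-0.012, 0, 0.02], [-0.024, 0, 0.04], [-0.038, 0, 0.062], [-0.052, 0, 0.084], [-0.052, 0, 0.084]], "turn": [0, 0, 0, 0, 0]}}

```text
clock: 12.35
tool_pos: [0.5794, -0.0206, 0.1131]
ee_rot: [0.999, -0.045, 0.002, -0.0]
force: [5.8, -0.8, -3.2]
gripper_width: 0.0174
grip_force: 32.2
```

```bash
python3 chk.py
```

```text
G rel M [0.0012 0.0003 0.05  ] F deck [ 6.7 -0.3  0.5] 12.35 0.017415843141839225 32.17609226703644
```

>>> {"api": "arm_command", "payload": {"delta_pos": [[-0.012, 0, 0.02], [-0.024, 0, 0.04], [-0.036, 0, 0.057], [-0.045, 0, 0.073], [-0.045, 0, 0.073]], "turn": [0, 0, 0, 0, 0]}}

```text
clock: 12.77
tool_pos: [0.5733, -0.02, 0.1024]
ee_rot: [0.999, -0.045, 0.002, -0.0]
force: [7.4, -0.6, -5.2]
gripper_width: 0.0172
grip_force: 32.2
```

```bash
python3 chk.py
```

```text
G rel M [0.0018 0.0003 0.0376] F deck [ 9.1  0.1 -0.4] 12.7667 0.01718886747597198 32.17437744140625
```

>>> {"api": "arm_command", "payload": {"delta_pos": [[0, 0, 0.015], [-0.005, 0, 0.028], [-0.01, 0, 0.04], [-0.017, 0, 0.052], [-0.017, 0, 0.052]], "turn": [0, 0, 0, 0, 0]}}

```text
clock: 13.18
tool_pos: [0.5724, -0.02, 0.0973]
ee_rot: [0.999, -0.045, 0.004, -0.0]
force: [6.1, -1.6, 20.1]
gripper_width: 0.0175
grip_force: 36.1
```

```bash
python3 chk.py
```

```text
G rel M [0.0038 0.0003 0.0328] F deck [-5.7 -1.  20.2] 13.1833 0.017526153869640477 36.12723648548126
```

The axial force rose to 20 N with the grasp point 33 mm above the carrier (31 expected), so the collar is seated. Releasing.

>>> {"api": "arm_command", "payload": {"delta_pos": [[0, 0, -0.01], [0, 0, -0.01], [0, 0, -0.01], [0, 0, -0.01], [0, 0, -0.01]], "turn": [0, 0, 0, 0, 0], "jaw": 0.45}}

```text
clock: 13.6
tool_pos: [0.568, -0.0198, 0.0953]
ee_rot: [0.999, -0.045, -0.001, 0.0]
force: [0.2, -0.0, -0.0]
gripper_width: 0.0379
grip_force: 0.0
```

>>> {"api": "arm_command", "payload": {"delta_pos": [[0, 0, -0.1], [0, 0, -0.3], [0, 0, -0.55], [0, 0, -0.8], [-0.2, 0, -0.9], [-0.35, 0, -0.9], [-0.35, 0, -0.9]], "turn": [0, 0, 0, 0, 0, 0, 0]}}

```text
clock: 14.18
tool_pos: [0.5129, -0.0149, 0.2318]
ee_rot: [0.999, -0.045, -0.0, 0.0]
force: [-0.6, 0.8, -1.1]
gripper_width: 0.0382
grip_force: 0.0
```

```bash
python3 - <<'E'
from t import *
snap('wrist','w9'); st,R,p=tool(); print(p,st['force'],st['clock'],st['gripper_width'])
w=load('w9'); Q=(cloud(w)-M)@F
near=(abs(Q[...,1])<.014)&(abs(Q[...,0])<.03)
for a in np.arange(-.002,.06,.003):
    k=Q[near&(Q[...,2]>=a)&(Q[...,2]<a+.003)]
    if len(k)>4: print(a.round(3),len(k),np.percentile(k[:,0],[3,97]).round(4),np.percentile(k[:,1],[3,97]).round(4))
m=(Q[...,2]>.028)&(Q[...,2]<.036)&(Q[...,1]>.115)&(Q[...,1]<.16)&(abs(Q[...,0])<.02); print('tab',np.median(Q[m],0))
# top normal of head
k=Q[near&(Q[...,2]>.034)&(Q[...,2]<.045)]; c=k.mean(0); nn=np.linalg.svd(k-c,full_matrices=False)[2][2]; print('head top',c,nn)
snap('top','top9')
a=load('top0')['im'].astype(int);b=load('top9')['im'].astype(int); m=(abs(a-b).max(-1)>45).astype(np.uint8)
N,l,s,c=cv2.connectedComponentsWithStats(cv2.morphologyEx(m,cv2.MORPH_OPEN,np.ones((3,3),np.uint8)))
print([(s[i].tolist()) for i in range(1,N) if s[i,4]>15])
E
```

```text
[ 0.51462083 -0.01511181  0.23136897] [1.21433026 0.19343155 1.54382576] 14.2333 0.03850374077013534
-0.002 1101 [-0.0244  0.0261] [-0.0136  0.0136]
0.001 297 [-0.0292  0.0288] [-0.0135  0.0137]
0.004 307 [-0.0297  0.0296] [-0.0129  0.013 ]
0.007 46 [-0.0069 -0.006 ] [-0.0071  0.0094]
0.01 46 [-0.007  -0.0061] [-0.007   0.0093]
0.013 50 [-0.007  -0.0062] [-0.0069  0.0088]
0.016 47 [-0.0072 -0.0057] [-0.0075  0.0094]
0.019 54 [-0.0073 -0.006 ] [-0.007   0.0099]
0.022 53 [-0.0073 -0.0061] [-0.0072  0.0088]
0.025 61 [-0.0074 -0.0063] [-0.007   0.0092]
0.028 55 [-0.0073 -0.0062] [-0.007   0.0092]
0.031 58 [-0.0074 -0.0063] [-0.0069  0.0091]
0.034 270 [-0.0073  0.0109] [-0.0072  0.0101]
0.037 468 [-0.0066  0.01  ] [-0.0072  0.0094]
tab [-0.00076378  0.13468557  0.03184068]
head top [0.00112547 0.00123313 0.03719199] [-0.04166967  0.00626182  0.99911182]
[[366, 164, 46, 44, 719], [313, 174, 56, 93, 1623], [344, 176, 10, 11, 59], [356, 190, 18, 15, 155], [416, 197, 9, 20, 62], [388, 201, 15, 5, 58], [378, 203, 4, 5, 19], [342, 204, 4, 6, 19], [411, 211, 7, 19, 68], [236, 212, 6, 5, 29], [232, 213, 43, 17, 361], [253, 215, 13, 3, 39], [268, 214, 24, 7, 96], [293, 217, 12, 5, 51], [277, 221, 7, 6, 29], [269, 227, 21, 6, 93], [292, 229, 12, 4, 46], [428, 249, 8, 14, 62], [342, 265, 158, 200, 7555], [466, 269, 11, 11, 91], [434, 270, 8, 9, 58], [281, 272, 8, 12, 56], [294, 273, 16, 23, 166], [304, 273, 6, 6, 32], [311, 273, 10, 5, 38], [283, 284, 18, 24, 161], [439, 311, 5, 6, 26], [295, 320, 5, 5, 23], [465, 345, 7, 13, 46], [471, 362, 8, 13, 56], [507, 405, 105, 72, 3851], [335, 475, 28, 5, 104]]
```

```bash
python3 - <<'E'
from h import *
for t in('top0','top9'):
    q=load(t);X=cloud(q)
    for nm,c,zl in(('jar',(.656,-.094),.065),('blue1',(.445,-.229),.07),('blue2',(.366,-.277),.07),('tee',(.504,-.302),.075),('round',(.564,-.302),.075),('cup',(.69,-.31),.05)):
        k=X[(np.hypot(X[...,0]-c[0],X[...,1]-c[1])<.04)&(X[...,2]>zl)&(X[...,2]<.11)]; print(t,nm,len(k),k.mean(0).round(3) if len(k) else '')
print(env.read_state()['force'])
E
```

```text
top0 jar 280 [ 0.658 -0.096  0.074]
top0 blue1 79 [ 0.445 -0.229  0.082]
top0 blue2 81 [ 0.365 -0.277  0.082]
top0 tee 78 [ 0.504 -0.302  0.088]
top0 round 92 [ 0.564 -0.302  0.084]
top0 cup 125 [ 0.69  -0.307  0.057]
top9 jar 0 
top9 blue1 5 [ 0.448 -0.238  0.085]
top9 blue2 78 [ 0.366 -0.277  0.083]
top9 tee 78 [ 0.504 -0.302  0.087]
top9 round 91 [ 0.564 -0.303  0.083]
top9 cup 125 [ 0.689 -0.307  0.058]
[-0.02647351 -0.02223853 -0.45649769]
```

The jar and blue1 may be hidden by the arm in the top view, so I'll check them from the side and wrist cameras.

```bash
python3 - <<'E'
from h import *
snap('side','s9')
for t in('side0','s9','w2','w9'):
    q=load(t);X=cloud(q)
    for nm,c,zl in(('jar',(.656,-.094),.065),('blue1',(.445,-.229),.07)):
        k=X[(np.hypot(X[...,0]-c[0],X[...,1]-c[1])<.04)&(X[...,2]>zl)&(X[...,2]<.11)]; print(t,nm,len(k),k.mean(0).round(3) if len(k) else '',proj(q,[*c,.078]).round(), q['d'].shape)
q=load('top9');X=cloud(q); print('top9 at jar px',X[184,374],X[275,437])
E
```

```text
side0 jar 260 [ 0.658 -0.102  0.073] [401. 264.] (480, 640)
side0 blue1 121 [ 0.444 -0.234  0.081] [333. 334.] (480, 640)
s9 jar 263 [ 0.658 -0.102  0.073] [401. 264.] (480, 640)
s9 blue1 120 [ 0.444 -0.234  0.081] [333. 334.] (480, 640)
w2 jar 2490 [ 0.659 -0.094  0.073] [552.  67.] (480, 640)
w2 blue1 0  [673. 293.] (480, 640)
w9 jar 2306 [ 0.653 -0.095  0.073] [414.  12.] (480, 640)
w9 blue1 687 [ 0.447 -0.226  0.081] [581. 280.] (480, 640)
top9 at jar px [ 0.53918162 -0.01075138  0.63096674] [ 0.43949507 -0.05882513  0.68817722]
```

Nothing has moved: the arm was simply blocking the top view. Handing in.

```bash
python3 -c "
from h import *
print(workorder.close_job())"
```

```text
the job is handed in; nothing more can be done
None
```

The carrier is home against the end stop and the square-headed pin is through its hole into the deck, collar seated and released. The other two pins and the jar, cup and blue pins measured in place; I did not re-measure the driver and strip. I handed the job in at about 14 s.

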